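Make up two pottery order kits

ROBOT

A 6-joint arm with a two-finger parallel gripper is mounted at the origin on the work surface. World frame = base frame: x ahead of the robot, y to its left, z up, the work surface at z = 0. Lengths are in m, angles in degrees, forces in N, time in s.
With the tool pointing down it reaches from about 0.4 to 0.825 m from the base axis. Payload 7 kg.
Tool frame: the origin (TCP) lies midway between the tips of the shut fingers; the grasp point (between the pads) lies 19 mm behind it; z points along the fingers, y is the line along which they close (so a half turn about z gives the same grasp; the last joint's range is limited). The gripper opens to 88 mm and grips with 3 to 60 N. Pads are 19 mm wide; open, the fingers measure 130 mm over their backs; the gripper's body (78 mm by 193 mm) begins 47 mm behind the grasp point.
Start: joints at [85.09, 20.546, 0.682, 0, -70.136, -16.507], TCP at [0.246, 0.628, 0.227] pointing down, gripper open.
Joint ranges: [-176.03, 176.03], [-82.01, 121.73], [-58.28, 71.71], [-173.87, 95.51], [-174.79, -0.11], [-173.66, 173.66]. Speed limits (degrees/s): [136.94, 136.94, 172.46, 180, 180, 180].

INTERFACE

Orientations are given as [roll, pitch, yaw] about the fixed x, y, z axes, in that order (R = Rz(yaw) Ry(pitch) Rx(roll)).
In Python, from plant import ctrl gives the robot as it stands. The module is installed in compiled form; this text tells all that it offers.
- The arm moves only by the tool send_rows, never from a script. Its argument "plan" is a list that holds one entry, the list of rows, each a list of 6 numbers: the shift along the tool's x, y, z in fractions of the full range, 1 being 80 cm, then the turn, a rotation vector about the tool's x, y, z in a scale on which 1.0 is 90 degrees. A call has 1 to 8 rows; each row is the pose to reach, as a shift and turn from the pose commanded when the call began, along the tool's axes at that moment; what a row does not reach only later rows make up. A row lasts 1/12 s, in which the tool goes at most 41.7 mm and 7.16 degrees, less where a joint would pass 70% of its speed; a pose out of reach is approached as far as the arm can. No shift or turn number may pass 1 either way. A call with a gripper value outside its range is refused whole. "fingers" is the opening, from 0 (shut) to 1 (fully open), set as the call begins (left out, the last holds). The fingers move at their own pace and stop on an object; the grip force is fixed at half the most. Time passes only in rows, so rows that repeat a pose let the fingers close. It gives the time, the measured TCP pose, the force, the opening and the grip force at its end, in the units of the state.
- ctrl.get_obs(): the state, without advancing time (a new reading comes with each control period).
- ctrl.snapshot(name): name is "side" or "top"; returns a dict with "img" (480x640x3 uint8, red, green, blue), "K" (3x3 intrinsics, pixels), "k1" (the pictures are not rectified: a ray, as slopes to the right and down, at radius r is drawn at 1 + k1 r^2 times it, then the intrinsics apply), "pose" (4x4, takes a point from camera to world coordinates). Camera axes: x right, y down, z forward; pixel columns grow to the right and rows downward; lengths in m; the calibration is good to about 2 mm. A picture is of the moment at which its call begins. There is no depth.
- ctrl.close_job(): hands the job in; it is judged then, once.
The state is a dict: "clock": time; "joint_pos": joint angles; "qvel": joint speeds; "tau": joint torques, N m; "tool_pos": TCP position; "orientation": TCP orientation; "force": force on the tool from outside, world axes, zero at the start; "moment": the same for the moment, N m; "opening": finger opening in m; "gripper_force": force on a finger pad.
Only numpy, scipy, OpenCV 4.12 (cv2) and the standard library are available. Lean on these libraries where they do the work, as an engineer would, in place of code of your own. Each camera call takes 0.05 s, during which the arm holds its last target. There are 200 camera calls.

TASK

Make up the two order kits. Square tray: press the ejector key to raise the round coaster out of the white jig, lay the coaster flat in the middle of the tray, then stand the footed cup upright and centred on it. Oblong tray: stand the bud vase in the narrow bay and the bowl in the wide bay, both upright on the tray floor; set every piece down gently without dropping it, and leave the straight tumbler where it stands.

Things in the scene. Friction and masses are not known exactly. Their poses are not given: they have to be found in the camera images.
- coaster: Round flat terracotta disc, 60 mm across and 14 mm thick, 70 g. It starts sunk flush in the round well of the white jig (its top level with the jig's face, 30 mm above the bench), so it cannot be gripped until the ejector raises it. Origin: centre of its underside; z up.
- footed_cup: Buff unglazed cup on three short stub feet, 72 mm high, open at the top; round, widest 62 mm across from 30 to 52 mm above its underside, narrowing to 56 mm at the rim; the feet lie within 24 mm of its axis. About 150 g. Stands on the bench. Origin: centre of its underside; z up.
- bud_vase: Buff unglazed vase with a narrow neck and a dark mouth, 78 mm high; straight round belly 42 mm across from 10 to 46 mm above its underside, neck 20 mm across at 62 mm, lip 24 mm. About 160 g. Stands on the bench. Origin: centre of its underside; z up.
- bowl: Buff unglazed low bowl without feet, open at the top, 46 mm high; straight round side 66 mm across from 16 mm above its underside to the rim, narrowing to 46 mm at its base. About 140 g. Stands on the bench. Origin: centre of its underside; z up.
- tumbler: Buff unglazed straight-sided tumbler without feet, 50 mm across and 76 mm high, open at the top. It belongs to neither kit: leave it. Stands on the bench. Origin: centre of its underside; z up.
- square_tray: Low square plywood tray with one undivided space, fixed to the bench; outside 150 x 150 mm, walls 5 mm thick with their top 15 mm above the bench, inner floor 5 mm above the bench, 140 x 140 mm. Origin: centre of its underside; z up.
- oblong_tray: Low oblong plywood tray, fixed; outside 104 mm along its x, 182 mm along y; walls and divider 5 mm thick, tops 18 mm above the bench, inner floor 5 mm above it. The divider leaves a narrow bay (94 mm along x, 66.5 mm along y, centre at y = -53 mm) and a wide bay (94 x 100.5 mm, centre at y = +36 mm). Origin: underside, middle of its outline; z up.
- jig: White finishing jig, fixed: block 110 x 110 x 30 mm with a round well 63 mm across, 14 mm deep in its top; an ejector pin (36 mm across) rises from its floor. Beside it on +y a grey foot (60 mm along x, y 55 to 117 mm, 12 mm high) carries the ejector key in a dark collar 38 mm across, top 26 mm above the bench. Origin: underside, under the well's centre; z up; key at y = +87 mm.
- ejector_key (a joint): Travel of the ejector key in m: 0 at the start, 0.013 pressed fully down. Takes about 5 N, stays where it is left, and lifts the pin by as much as it goes down; fully down, 12 mm of the coaster's 14 mm edge stand clear above the jig's face.
- key_top (a point): Centre of the top of the ejector key, a black round button 28 mm across; 46 mm above the bench at the start, 33 mm when fully pressed straight down.

How it is judged:
By the outcome, as a careful person would: the job done as asked, in the order asked, and still so for the second after the job is handed in, with the robot touching nothing.
It also fails if it takes over 131 s, if anything falls off the work surface, if the arm or the gripper's body presses on something with over 40 N, if the wrist force passes 120 N, or if a joint passes its speed limit or range.

## Working session

There is one attempt and no reset: what is moved stays moved. The work goes in short steps, Python scripts to look and compute and a tool call to move; the robot and the scene stay as the last step left them, time stands still between calls to the robot, and variables do not carry over. Pictures are saved under pics/ and viewed, at most 14 in all, crops included, and the job is handed in when it is done.

Besides the shell and the picture viewer there is one more tool, called after "Request:" as a command line: name --argument value ..., lists and objects as JSON in quotes. send_rows: Moves the arm, as the interface text tells. Its arguments: {"type":"object","properties":{"plan":{"type":"array","items":{"type":"array","items":{"type":"array","items":{"type":"number"}}}},"fingers":{"type":"number"}},"required":["plan"]}

```bash
mkdir -p pics; python3 - <<'E'
from plant import ctrl
import cv2,numpy as np
print(ctrl.get_obs())
for n in("top","side"):
    s=ctrl.snapshot(n); cv2.imwrite(f"pics/{n}0.png",s["img"][:,:,::-1]); print(n,s["K"],s["k1"],np.round(s["pose"],4))
E
```

```text
{'clock': 0.0, 'joint_pos': array([ 8.50888688e+01,  2.05904010e+01,  6.33364418e-01, -2.01421554e-02,
       -7.01354591e+01, -1.65061474e+01]), 'qvel': array([-0.04737665, -0.03454907, -0.04857861, -0.03095924,  0.01606234,
        0.03004731]), 'tau': array([-2.74924656e-03, -5.82707191e+01,  2.93053919e+01,  6.99676126e+00,
        7.12816996e-03, -1.78567143e-04]), 'tool_pos': array([0.24633565, 0.62791693, 0.22563118]), 'orientation': array([ 1.79905936e+02, -8.12765025e-03, -2.14241315e+01]), 'force': array([-0.33725248, -0.16636669,  0.46485456]), 'moment': array([-0.00593338,  0.01814735, -0.02189131]), 'gripper_force': 0.0, 'opening': 0.08748626194399886}
top [[617.47426525   0.         314.37902227]
 [  0.         617.47426525 239.19253346]
 [  0.           0.           1.        ]] -0.1796522096938396 [[ 0.0051 -0.9993  0.0381  0.4657]
 [-1.     -0.005   0.0028  0.0484]
 [-0.0026 -0.0381 -0.9993  1.1406]
 [ 0.      0.      0.      1.    ]]
side [[527.14642273   0.         315.4874528 ]
 [  0.         527.14642273 231.56178709]
 [  0.           0.           1.        ]] 0.031648538734152604 [[-0.9954 -0.0633  0.0717  0.4555]
 [-0.0949  0.5634 -0.8207  0.8431]
 [ 0.0116 -0.8238 -0.5668  0.6311]
 [ 0.      0.      0.      1.    ]]
```

View pics/top0.png

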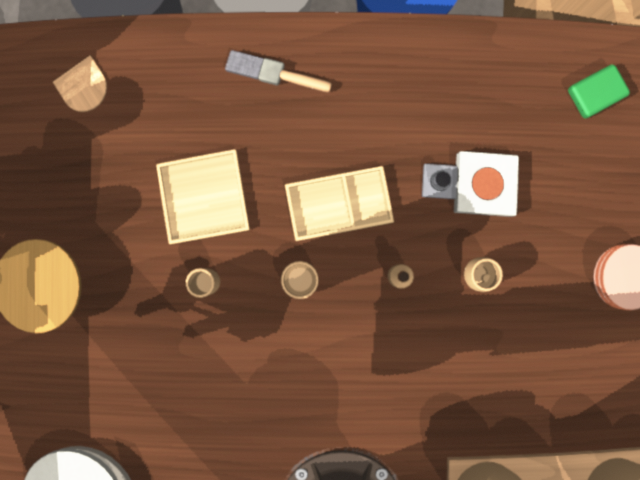

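View pics/side0.png

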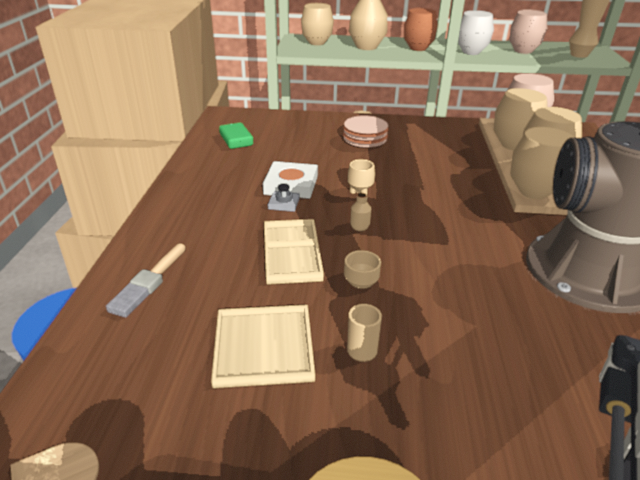

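```bash
cat > h.py <<'E'
import cv2,numpy as np
from plant import ctrl
def ray(s,uv,z):
    n=cv2.undistortPoints(np.array(uv,float).reshape(-1,1,2),s["K"],np.array([s["k1"],0,0,0,0.])).reshape(-1,2)
    d=np.c_[n,np.ones(len(n))]@s["pose"][:3,:3].T; o=s["pose"][:3,3]
    return o+d*((z-o[2])/d[:,2])[:,None]
def blobs(img,mask,amin=150):
    cs,_=cv2.findContours(mask.astype(np.uint8)*255,cv2.RETR_EXTERNAL,cv2.CHAIN_APPROX_NONE)
    return [c for c in cs if cv2.contourArea(c)>amin]
E
python3 - <<'E'
from h import *
s=ctrl.snapshot("top"); img=s["img"]
hsv=cv2.cvtColor(img,cv2.COLOR_RGB2HSV)
for p in [(202,270),(299,265),(401,268),(483,262),(250,283),(440,310),(200,200),(163,165),(350,200),(487,184),(470,165)]: print(p,img[p[1],p[0]],hsv[p[1],p[0]])
c=cv2.resize(img[140:310,150:530],None,fx=2.1,fy=2.1,interpolation=cv2.INTER_CUBIC)
g=img.astype(int); m=((g[:,:,1]>95)) 
v=(m*255).astype(np.uint8)[140:310,150:530]; v=cv2.resize(v,(c.shape[1],200))
cv2.imwrite("pics/c1.png",np.vstack([c[:,:,::-1],cv2.cvtColor(v,cv2.COLOR_GRAY2BGR)]))
E
```

```text
(202, 270) [245 218 159] [ 21  90 245]
(299, 265) [188 152 110] [ 16 106 188]
(401, 268) [134 108  78] [ 16 107 134]
(483, 262) [176 142 103] [ 16 106 176]
(250, 283) [89 56 40] [ 10 140  89]
(440, 310) [74 48 33] [ 11 141  74]
(200, 200) [255 250 207] [ 27  48 255]
(163, 165) [253 240 184] [ 24  70 253]
(350, 200) [239 214 155] [ 21  90 239]
(487, 184) [230 137  96] [  9 149 230]
(470, 165) [253 252 249] [ 23   4 253]
```

View pics/c1.png

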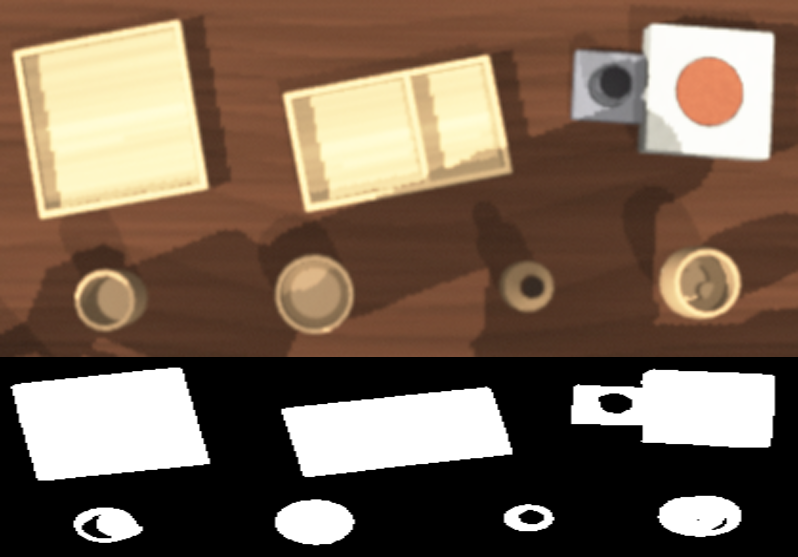

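```bash
python3 - <<'E'
from h import *
s=ctrl.snapshot("top"); img=s["img"]; g=img.astype(int)
hsv=cv2.cvtColor(img,cv2.COLOR_RGB2HSV)
m=np.zeros(img.shape[:2],bool); m[140:310,150:530]=1
def show(n,p): print(n,np.round(p*1000,1).tolist())
for c in blobs(img,m&(g[:,:,1]>95)):
    (u,v),_,_=cv2.minAreaRect(c); x,y,w,h=cv2.boundingRect(c); print("blob",round(u),round(v),x,y,w,h)
    if cv2.contourArea(c)>4000 and u<420:
        z=.015 if u<250 else .018
        P=ray(s,c.reshape(-1,2),z)[:,:2]
        r=cv2.minAreaRect((P*1000).astype(np.float32)); print("tray",r)
o=m&(hsv[:,:,0]<13)&(hsv[:,:,1]>120)&(g[:,:,0]>180)
for c in blobs(img,o):
    e=cv2.fitEllipse(c); print("coaster",e); C=ray(s,[e[0]],.03)[0]; show("C",C)
d=np.zeros_like(m); d[160:200,425:455]=1
for c in blobs(img,d&(g.max(2)<62),40):
    e=cv2.fitEllipse(c); print("key",e); K=ray(s,[e[0]],.046)[0]; show("K",K); print(np.degrees(np.arctan2(*(K-C)[:2][::-1])))
w=m&(hsv[:,:,1]<40)&(g[:,:,1]>150); w[:,:457]=0
d=np.zeros_like(m); d[262:292,388:418]=1
for c in blobs(img,d&(g.max(2)<60)&(hsv[:,:,1]<200),20):
    e=cv2.minAreaRect(c); print("mouth",e); show("V",ray(s,[e[0]],.078)[0])
show("vase2",ray(s,[[402.9,276.7]],.078)[0]);show("cup",ray(s,[[486.7,274.8]],.072)[0]);show("tumb",ray(s,[[200,282.9]],.076)[0]);show("bowl",ray(s,[[299.5,280.5]],.046)[0])
t=ctrl.snapshot("side")
c=cv2.resize(t["img"][150:370,250:400],None,fx=2.7,fy=2.7,interpolation=cv2.INTER_CUBIC)
for n,p,z,col in [("vase",ray(s,[[402.9,276.7]],.078)[0],.078,0),("cup",ray(s,[[486.7,274.8]],.072)[0],.072,0),("bowl",ray(s,[[299.5,280.5]],.046)[0],.046,0),("K",K,.046,0),("C",C,.03,0)]:
    for q in (p,p*[1,1,0]):
        R=t["pose"][:3,:3].T; uv=cv2.projectPoints(q.reshape(1,3),cv2.Rodrigues(R)[0],-R@t["pose"][:3,3],t["K"],np.array([t["k1"],0,0,0,0.]))[0].ravel()
        print(n,uv.round(1)); cv2.circle(c,tuple(int(a) for a in ((uv-[250,150])*2.7+1.3)),3,(0,0,255),-1)
cv2.imwrite("pics/s1.png",c[:,:,::-1])
E
```

```text
blob 199 282 185 268 33 30
blob 402 276 390 265 24 23
blob 299 280 281 261 38 39
blob 482 275 463 258 40 35
blob 339 203 284 165 110 77
tray ((574.733642578125, 7.137672424316406), (109.44055938720703, 186.81716918945312), 11.008650779724121)
blob 470 182 422 150 97 67
blob 202 197 155 149 95 96
tray ((586.4293823242188, 260.17852783203125), (155.8076934814453, 156.1284637451172), 10.344761848449707)
coaster ((487.4422607421875, 183.13682556152344), (29.462907791137695, 30.54216957092285), 163.0000457763672)
C [612.5, -265.4, 30.0]
key ((442.81781005859375, 178.59548950195312), (12.316426277160645, 13.754334449768066), 154.79034423828125)
K [617.5, -178.8, 46.0]
86.67475399020842
mouth ((403.5, 276.0), (6.0, 7.0), 90.0)
V [443.4, -102.7, 78.0]
vase2 [442.2, -101.6, 78.0]
cup [445.5, -251.0, 72.0]
tumb [429.5, 249.3, 76.0]
bowl [434.1, 77.5, 46.0]
vase [362.3 194.9]
vase [360.  226.2]
cup [362.2 164.2]
cup [360.3 191.3]
bowl [363.5 260.2]
bowl [361.9 279.7]
K [283.8 185.2]
K [284.2 202.7]
C [291.2 173.4]
C [291.4 184.3]
```

View pics/s1.png

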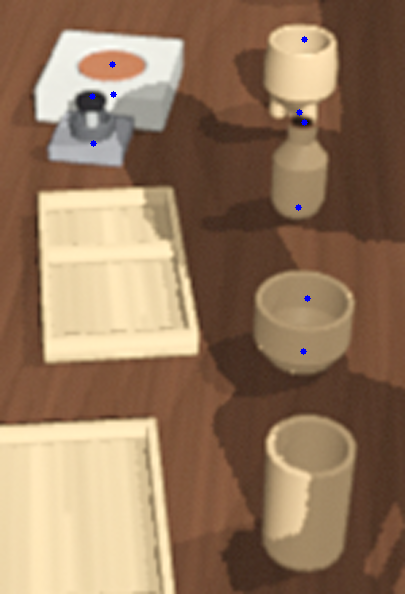

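```bash
cat >> h.py <<'E'
from scipy.spatial.transform import Rotation as R_
def go(*targets):
    """targets (x,y,z[m],yaw): rows in tool axes from the present pose, cm / deg"""
    o=ctrl.get_obs(); R=R_.from_euler("xyz",o["orientation"],degrees=True)
    print("t",round(o["clock"],2),"tcp",np.round(o["tool_pos"]*1e3,1),o["orientation"].round(2),"F",o["force"].round(1),"open",round(o["opening"]*1e3,1),"grip",round(o["gripper_force"],1))
    for x,y,z,w in targets:
        print(np.r_[R.inv().apply(np.array([x,y,z])-o["tool_pos"])*100,(R.inv()*R_.from_euler("xyz",[180,0,w],degrees=True)).as_rotvec(degrees=True)].round(2).tolist())
E
python3 -c "
from h import *
go((.6175,-.1788,.12,-80))"
```

```text
t 0.25 tcp [246.4 628.2 226.1] [ 1.7996e+02 -1.0000e-02 -2.1420e+01] F [-0.1  0.3 -0.8] open 87.2 grip 0.0
[64.01, 61.56, 10.67, 0.04, -0.03, 58.58]
```

Units first: shifts go in shares of 80 cm and turns go in shares of 90 degrees. So 64 cm / 80 = 0.8, 61.5 cm / 80 = 0.7688, 58.5 degrees / 90 = 0.65.

Request:
send_rows --plan '[[[0.8, 0.7688, 0, 0, 0, 0.65], [0.8, 0.7688, 0, 0, 0, 0.65], [0.8, 0.7688, 0, 0, 0, 0.65], [0.8, 0.7688, 0, 0, 0, 0.65], [0.8, 0.7688, 0, 0, 0, 0.65], [0.8, 0.7688, 0, 0, 0, 0.65], [0.8, 0.7688, 0, 0, 0, 0.65], [0.8, 0.7688, 0, 0, 0, 0.65]]]' --fingers 0

```text
clock: 0.92
tool_pos: [0.3862, 0.3236, 0.2268]
orientation: [-180.0, 0.0, -79.0]
force: [1.0, 1.4, 0.1]
opening: 0.0398
gripper_force: 0.0
```

```bash
python3 -c "
from h import *
go((.6175,-.1788,.12,-80))"
```

```text
t 0.92 tcp [386.2 323.6 226.8] [-1.7998e+02  2.0000e-02 -7.9040e+01] F [1.  1.4 0.1] open 39.8 grip 0.0
[53.73, -13.16, 10.66, -0.02, 0.02, 0.96]
```

To row units: 53.5 cm / 80 = 0.6688, -13 cm / 80 = -0.1625.

Request:
send_rows --plan '[[[0.6688, -0.1625, 0.1125, 0, 0, 0], [0.6688, -0.1625, 0.1125, 0, 0, 0], [0.6688, -0.1625, 0.1125, 0, 0, 0], [0.6688, -0.1625, 0.1125, 0, 0, 0], [0.6688, -0.1625, 0.1125, 0, 0, 0], [0.6688, -0.1625, 0.1125, 0, 0, 0], [0.6688, -0.1625, 0.1125, 0, 0, 0], [0.6688, -0.1625, 0.1125, 0, 0, 0]]]'

```text
clock: 1.58
tool_pos: [0.5252, 0.0253, 0.1728]
orientation: [-180.0, 0.0, -78.7]
force: [2.1, 0.5, -0.7]
opening: 0.0006
gripper_force: 0.0
```

```bash
python3 -c "
from h import *
go((.6175,-.1788,.12,-80))"
```

```text
t 1.58 tcp [525.2  25.3 172.8] [-1.7996e+02  1.0000e-02 -7.8700e+01] F [ 2.1  0.5 -0.7] open 0.6 grip 0.0
[21.83, -5.05, 5.28, -0.04, 0.01, 1.3]
```

To row units: 20.5 cm / 80 = 0.2563, 5 cm / 80 = 0.0625, 1.2 degrees / 90 = 0.0133.

Request:
send_rows --plan '[[[0.2563, -0.06, 0.0625, 0, 0, 0.0133], [0.2563, -0.06, 0.0625, 0, 0, 0.0133], [0.2563, -0.06, 0.0625, 0, 0, 0.0133], [0.2563, -0.06, 0.0625, 0, 0, 0.0133], [0.2563, -0.06, 0.0625, 0, 0, 0.0133], [0.2563, -0.06, 0.0625, 0, 0, 0.0133], [0.2563, -0.06, 0.0625, 0, 0, 0.0133], [0.2563, -0.06, 0.0625, 0, 0, 0.0133]]]'

```text
clock: 2.25
tool_pos: [0.6114, -0.1649, 0.1221]
orientation: [179.9, 0.0, -80.0]
force: [-0.5, 0.1, -0.4]
opening: 0.0007
gripper_force: 0.0
```

```bash
python3 -c "
from h import *
go((.6175,-.1788,.05,-80),(.6175,-.1788,.036,-80))"
```

```text
t 2.25 tcp [ 611.4 -164.9  122.1] [ 1.7993e+02  2.0000e-02 -8.0010e+01] F [-0.5  0.1 -0.4] open 0.7 grip 0.0
[1.47, -0.37, 7.21, 0.07, 0.02, -0.01]
[1.47, -0.37, 8.61, 0.07, 0.02, -0.01]
```

To row units: 8.9 cm / 80 = 0.1113, 1.5 cm / 80 = 0.0188.

Request:
send_rows --plan '[[[0.0188, -0.005, 0.0375, 0, 0, 0], [0.0188, -0.005, 0.075, 0, 0, 0], [0.0188, -0.005, 0.09, 0, 0, 0], [0.0188, -0.005, 0.0963, 0, 0, 0], [0.0188, -0.005, 0.1013, 0, 0, 0], [0.0188, -0.005, 0.1063, 0, 0, 0], [0.0188, -0.005, 0.1113, 0, 0, 0], [0.0188, -0.005, 0.1113, 0, 0, 0]]]'

```text
clock: 2.92
tool_pos: [0.6191, -0.1779, 0.0346]
orientation: [-179.9, -0.0, -79.9]
force: [0.4, 0.8, 0.8]
opening: 0.0002
gripper_force: 0.0
```

```bash
python3 -c "
from h import *
go((.6175,-.1788,.033,-80))
c=np.vstack([cv2.resize(ctrl.snapshot('side')['img'][140:220,240:360],None,fx=5,fy=3.6,interpolation=2)]);cv2.imwrite('pics/k1.png',c[:,:,::-1])"
```

```text
t 2.92 tcp [ 619.1 -177.9   34.6] [-1.799e+02 -1.000e-02 -7.988e+01] F [0.4 0.8 0.8] open 0.2 grip 0.0
[0.06, 0.17, 0.16, -0.1, -0.01, 0.12]
```

View pics/k1.png

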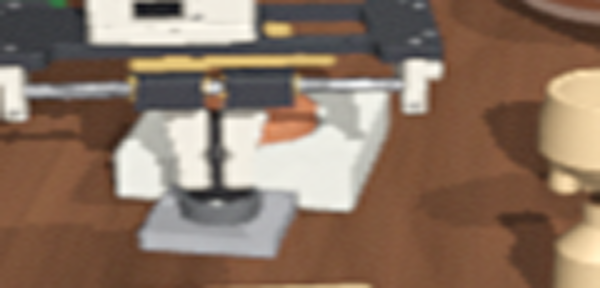

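To row units: 0.3 cm / 80 = 0.0038, 0.2 cm / 80 = 0.0025.

Request:
send_rows --plan '[[[0, 0.0013, 0.0013, 0, 0, 0], [0, 0.0013, 0.0025, 0, 0, 0], [0, 0.0013, 0.0038, 0, 0, 0], [0, 0.0013, 0.0038, 0, 0, 0]]]'

```text
clock: 3.3
tool_pos: [0.6194, -0.1784, 0.0332]
orientation: [-179.8, -0.1, -79.9]
force: [-1.0, 3.6, 13.5]
opening: 0.0007
gripper_force: 7.0
```

To row units: -18 cm / 80 = -0.225, -14 cm / 80 = -0.175.

Request:
send_rows --plan '[[[0, 0, -0.0375, 0, 0, 0], [0, 0, -0.0875, 0, 0, 0], [0, 0, -0.125, 0, 0, 0], [-0.075, 0, -0.15, 0, 0, 0], [-0.125, 0, -0.15, 0, 0, 0], [-0.175, 0, -0.15, 0, 0, 0], [-0.225, 0, -0.15, 0, 0, 0], [-0.225, 0, -0.15, 0, 0, 0]]]' --fingers 1

```text
clock: 3.97
tool_pos: [0.5852, 0.0022, 0.1514]
orientation: [-179.9, 0.0, -79.8]
force: [0.7, -0.3, 0.2]
opening: 0.0486
gripper_force: 0.0
```

```bash
python3 - <<'E'
from h import *
s=ctrl.snapshot('top');t=ctrl.snapshot('side')
a=cv2.resize(s['img'][140:225,415:535],None,fx=3.3,fy=3.3,interpolation=2);b=cv2.resize(t['img'][140:225,240:360],None,fx=3.3,fy=3.3,interpolation=2)
cv2.imwrite('pics/k2.png',np.hstack([a,b])[:,:,::-1])
hsv=cv2.cvtColor(s['img'],cv2.COLOR_RGB2HSV);o=(hsv[:,:,0]<13)&(hsv[:,:,1]>120)&(s['img'][:,:,0]>180);o[:,:450]=0;o[:,530:]=0;o[:150]=0;o[220:]=0
for c in blobs(0,o): e=cv2.fitEllipse(c);print(e,ray(s,[e[0]],.042))
C=ray(s,[e[0]],.042)[0]
go((C[0],C[1],.12,-80),(C[0],C[1],.05,-80),(C[0],C[1],.032,-80))
E
```

```text
((488.8804931640625, 182.3882293701172), (29.86907958984375, 30.35626792907715), 0.9200652241706848) [[ 0.61232863 -0.26474452  0.042     ]]
t 4.07 tcp [585.6   1.4 151.3] [-1.7994e+02  2.0000e-02 -7.9710e+01] F [-0.9 -1.1 -0.6] open 56.3 grip 0.0
[26.66, 2.13, 3.12, -0.06, 0.02, 0.29]
[26.66, 2.14, 10.12, -0.06, 0.02, 0.29]
[26.66, 2.14, 11.92, -0.06, 0.02, 0.29]
```

View pics/k2.png

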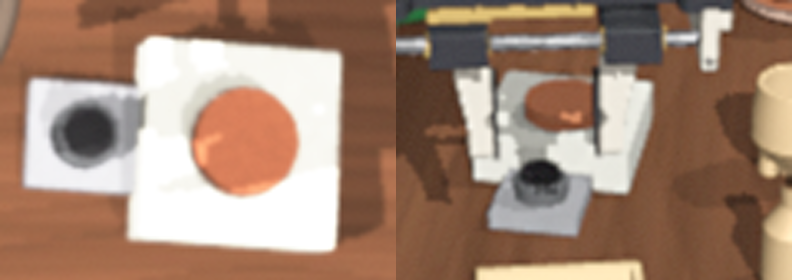

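To row units: 26.7 cm / 80 = 0.3338, 24 cm / 80 = 0.3, 0.3 degrees / 90 = 0.0033.

Request:
send_rows --plan '[[[0.05, 0.0038, 0.0125, 0, 0, 0.0033], [0.1, 0.0075, 0.025, 0, 0, 0.0033], [0.15, 0.0125, 0.0375, 0, 0, 0.0033], [0.2, 0.0163, 0.05, 0, 0, 0.0033], [0.25, 0.02, 0.0625, 0, 0, 0.0033], [0.3, 0.025, 0.075, 0, 0, 0.0033], [0.3338, 0.0263, 0.0875, 0, 0, 0.0033], [0.3338, 0.0263, 0.0875, 0, 0, 0.0033]]]' --fingers 1

```text
clock: 4.73
tool_pos: [0.6102, -0.2734, 0.0777]
orientation: [179.8, 0.0, -80.5]
force: [-0.5, 0.8, -0.6]
opening: 0.0875
gripper_force: 0.0
```

```bash
python3 -c "
from h import *
go((.6123,-.265,.05,-80),(.6123,-.265,.032,-80))"
```

```text
t 4.73 tcp [ 610.2 -273.4   77.7] [ 1.798e+02  4.000e-02 -8.052e+01] F [-0.5  0.8 -0.6] open 87.5 grip 0.0
[-0.8, -0.35, 2.77, 0.2, 0.04, -0.52]
[-0.8, -0.36, 4.57, 0.2, 0.04, -0.52]
```

To row units: 2.5 cm / 80 = 0.0313, 1.2 cm / 80 = 0.015, -0.4 degrees / 90 = -0.0044.

Request:
send_rows --plan '[[[-0.0088, -0.0038, 0.015, 0, 0, -0.0044], [-0.0088, -0.0038, 0.0313, 0, 0, -0.0044], [-0.0088, -0.0038, 0.0313, 0, 0, -0.0044], [-0.0088, -0.0038, 0.0313, 0, 0, -0.0044]]]'

```text
clock: 5.07
tool_pos: [0.6131, -0.2598, 0.055]
orientation: [179.9, 0.0, -79.8]
force: [0.1, 0.3, 0.4]
opening: 0.0874
gripper_force: 0.0
```

```bash
python3 -c "
from h import *
go((.6123,-.265,.032,-80))"
```

```text
t 5.07 tcp [ 613.1 -259.8   55. ] [ 1.799e+02  3.000e-02 -7.977e+01] F [0.1 0.3 0.4] open 87.4 grip 0.0
[0.49, 0.17, 2.3, 0.1, 0.03, 0.23]
```

To row units: 2.3 cm / 80 = 0.0288, 2 cm / 80 = 0.025.

Request:
send_rows --plan '[[[0.005, 0.0013, 0.0063, 0, 0, 0], [0.005, 0.0013, 0.0125, 0, 0, 0], [0.005, 0.0013, 0.0188, 0, 0, 0], [0.005, 0.0013, 0.025, 0, 0, 0], [0.005, 0.0013, 0.0288, 0, 0, 0], [0.005, 0.0013, 0.0288, 0, 0, 0], [0.005, 0.0013, 0.0288, 0, 0, 0], [0.005, 0.0013, 0.0288, 0, 0, 0]]]'

```text
clock: 5.73
tool_pos: [0.6136, -0.2646, 0.0329]
orientation: [-180.0, -0.0, -79.8]
force: [-0.5, -0.7, -0.0]
opening: 0.0874
gripper_force: 0.0
```

```bash
python3 -c "
from h import *
go((.6123,-.265,.032,-80))"
```

```text
t 5.73 tcp [ 613.6 -264.6   32.9] [-1.7999e+02 -1.0000e-02 -7.9810e+01] F [-0.5 -0.7 -0. ] open 87.4 grip 0.0
[0.01, 0.14, 0.09, -0.01, -0.01, 0.19]
```

Settled and centred; close.

To row units: 0.1 cm / 80 = 0.0013.

Request:
send_rows --plan '[[[0, 0.0013, 0, 0, 0, 0], [0, 0.0013, 0, 0, 0, 0], [0, 0.0013, 0, 0, 0, 0], [0, 0.0013, 0, 0, 0, 0], [0, 0.0013, 0, 0, 0, 0], [0, 0.0013, 0, 0, 0, 0], [0, 0.0013, 0, 0, 0, 0]]]' --fingers 0

```text
clock: 6.32
tool_pos: [0.6126, -0.2648, 0.0329]
orientation: [-180.0, -0.0, -79.8]
force: [-0.8, -0.1, 0.7]
opening: 0.0591
gripper_force: 30.0
```

To row units: -7 cm / 80 = -0.0875, -5 cm / 80 = -0.0625.

Request:
send_rows --plan '[[[0, 0, -0.0038, 0, 0, 0], [0, 0, -0.01, 0, 0, 0], [0, 0, -0.0188, 0, 0, 0], [0, 0, -0.0375, 0, 0, 0], [0, 0, -0.0625, 0, 0, 0], [0, 0, -0.0875, 0, 0, 0], [0, 0, -0.0875, 0, 0, 0], [0, 0, -0.0875, 0, 0, 0]]]'

```text
clock: 6.98
tool_pos: [0.6136, -0.265, 0.105]
orientation: [-179.8, -0.1, -79.8]
force: [-1.1, -0.1, -1.2]
opening: 0.0591
gripper_force: 30.0
```

```bash
python3 -c "
from h import *
go((.5865,.261,.10,-79.7))"
```

```text
t 6.98 tcp [ 613.6 -265.   105. ] [-1.798e+02 -7.000e-02 -7.981e+01] F [-1.1 -0.1 -1.2] open 59.1 grip 30.0
[-52.24, -6.64, 0.46, -0.2, -0.07, -0.11]
```

To row units: -26 cm / 80 = -0.325, -1.1 cm / 80 = -0.0138.

Request:
send_rows --plan '[[[-0.025, -0.0031, 0, 0, 0, 0], [-0.0625, -0.0081, 0, 0, 0, 0], [-0.1063, -0.0138, 0, 0, 0, 0], [-0.15, -0.0188, 0, 0, 0, 0], [-0.1938, -0.025, 0, 0, 0, 0], [-0.2375, -0.03, 0, 0, 0, 0], [-0.2813, -0.0363, 0, 0, 0, 0], [-0.325, -0.0413, 0, 0, 0, 0]]]'

```text
clock: 7.65
tool_pos: [0.5982, -0.0015, 0.1023]
orientation: [179.9, 0.0, -79.8]
force: [0.5, 0.4, -0.7]
opening: 0.0591
gripper_force: 30.0
```

To row units: -26.2 cm / 80 = -0.3275, -24 cm / 80 = -0.3.

Request:
send_rows --plan '[[[-0.0438, -0.0056, 0, 0, 0, 0], [-0.0875, -0.0113, 0, 0, 0, 0], [-0.1313, -0.0163, 0, 0, 0, 0], [-0.175, -0.0225, 0, 0, 0, 0], [-0.2188, -0.0275, 0, 0, 0, 0], [-0.2625, -0.0338, 0, 0, 0, 0], [-0.3, -0.0388, 0, 0, 0, 0], [-0.3275, -0.0413, 0, 0, 0, 0]]]'

```text
clock: 8.32
tool_pos: [0.5845, 0.2631, 0.1021]
orientation: [180.0, -0.0, -79.7]
force: [0.4, -1.1, -0.7]
opening: 0.0591
gripper_force: 30.0
```

To row units: 6 cm / 80 = 0.075, 5 cm / 80 = 0.0625.

Request:
send_rows --plan '[[[0, 0, 0.0125, 0, 0, 0], [0, 0, 0.0375, 0, 0, 0], [0, 0, 0.05, 0, 0, 0], [0, 0, 0.0625, 0, 0, 0], [0, 0, 0.075, 0, 0, 0], [0, 0, 0.075, 0, 0, 0], [0, 0, 0.075, 0, 0, 0], [0, 0, 0.075, 0, 0, 0]]]'

```text
clock: 8.98
tool_pos: [0.5856, 0.2606, 0.0433]
orientation: [-180.0, 0.0, -79.8]
force: [0.3, 0.3, -0.7]
opening: 0.0589
gripper_force: 30.0
```

```bash
python3 - <<'E'
from h import *
go((.5865,.261,.01,-79.7))
s=ctrl.snapshot('top');t=ctrl.snapshot('side')
a=cv2.resize(s['img'][140:250,145:285],None,fx=2.8,fy=2.8,interpolation=2);b=cv2.resize(t['img'][285:395,195:335],None,fx=2.8,fy=2.8,interpolation=2)
cv2.imwrite('pics/p1.png',np.hstack([a,b])[:,:,::-1])
E
```

```text
t 8.98 tcp [585.6 260.6  43.3] [-1.7996e+02  1.0000e-02 -7.9830e+01] F [ 0.3  0.3 -0.7] open 58.9 grip 30.0
[-0.03, -0.09, 3.33, -0.04, 0.01, -0.13]
```

View pics/p1.png

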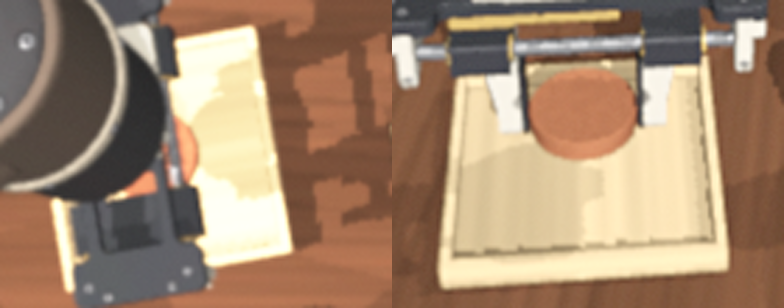

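Request:
send_rows --plan '[[[0, -0.0013, 0.0088, 0, 0, 0], [0, -0.0013, 0.0175, 0, 0, 0], [0, -0.0013, 0.025, 0, 0, 0], [0, -0.0013, 0.0313, 0, 0, 0], [0, -0.0013, 0.035, 0, 0, 0], [0, -0.0013, 0.0375, 0, 0, 0], [0, -0.0013, 0.0394, 0, 0, 0], [0, -0.0013, 0.0394, 0, 0, 0]]]'

```text
clock: 9.75
tool_pos: [0.586, 0.2608, 0.0109]
orientation: [180.0, -0.0, -79.8]
force: [-1.2, -0.3, -0.5]
opening: 0.0593
gripper_force: 30.0
```

To row units: 0.2 cm / 80 = 0.0025, 0.15 cm / 80 = 0.0019.

Request:
send_rows --plan '[[[0, 0, 0.0006, 0, 0, 0], [0, 0, 0.0013, 0, 0, 0], [0, 0, 0.0019, 0, 0, 0], [0, 0, 0.0025, 0, 0, 0], [0, 0, 0.0025, 0, 0, 0]]]'

```text
clock: 10.17
tool_pos: [0.5862, 0.2609, 0.0094]
orientation: [-180.0, 0.0, -79.8]
force: [-0.5, -1.0, -1.0]
opening: 0.0588
gripper_force: 30.0
```

To row units: 0.1 cm / 80 = 0.0013, 0.06 cm / 80 = 0.0008.

Request:
send_rows --plan '[[[0, 0, 0.0004, 0, 0, 0], [0, 0, 0.0008, 0, 0, 0], [0, 0, 0.0013, 0, 0, 0], [0, 0, 0.0013, 0, 0, 0]]]'

```text
clock: 10.5
tool_pos: [0.5862, 0.2609, 0.0093]
orientation: [-180.0, 0.0, -79.8]
force: [-3.1, -0.8, 8.6]
opening: 0.059
gripper_force: 30.0
```

To row units: -0.05 cm / 80 = -0.0006.

Request:
send_rows --plan '[[[0, 0, -0.0006, 0, 0, 0], [0, 0, -0.0006, 0, 0, 0], [0, 0, -0.0006, 0, 0, 0], [0, 0, -0.0006, 0, 0, 0]]]' --fingers 0.83

```text
clock: 10.83
tool_pos: [0.5861, 0.2608, 0.0086]
orientation: [180.0, -0.0, -79.8]
force: [-0.3, 0.7, -0.2]
opening: 0.072
gripper_force: 0.0
```

To row units: 14 cm / 80 = 0.175, -13 cm / 80 = -0.1625.

Request:
send_rows --plan '[[[0, 0, -0.0063, 0, 0, 0], [0, 0, -0.0188, 0, 0, 0], [0, 0, -0.0438, 0, 0, 0], [0, 0, -0.0813, 0, 0, 0], [0.025, 0, -0.125, 0, 0, 0], [0.075, 0, -0.1625, 0, 0, 0], [0.125, 0, -0.1625, 0, 0, 0], [0.175, 0, -0.1625, 0, 0, 0]]]'

```text
clock: 11.5
tool_pos: [0.6118, 0.1265, 0.1429]
orientation: [-179.7, 0.1, -79.7]
force: [1.2, -0.5, -0.8]
opening: 0.0728
gripper_force: 0.0
```

To row units: 28 cm / 80 = 0.35, 24 cm / 80 = 0.3.

Request:
send_rows --plan '[[[0.05, 0, 0, 0, 0, 0], [0.1, 0.0125, 0, 0, 0, 0], [0.15, 0.0313, 0, 0, 0, 0], [0.2, 0.05, 0, 0, 0, 0], [0.25, 0.0625, 0, 0, 0, 0], [0.3, 0.0688, 0, 0, 0, 0], [0.35, 0.075, 0, 0, 0, 0], [0.35, 0.075, 0, 0, 0, 0]]]' --fingers 1

```text
clock: 12.17
tool_pos: [0.6003, -0.1657, 0.1398]
orientation: [-180.0, -0.1, -80.1]
force: [0.1, 1.6, 0.8]
opening: 0.0871
gripper_force: 0.0
```

```bash
python3 - <<'E'
from h import *
s=ctrl.snapshot('top');t=ctrl.snapshot('side')
a=cv2.resize(s['img'][140:250,145:285],None,fx=2.8,fy=2.8,interpolation=2);b=cv2.resize(t['img'][285:395,195:335],None,fx=2.8,fy=2.8,interpolation=2)
cv2.imwrite('pics/p2.png',np.hstack([a,b])[:,:,::-1])
hsv=cv2.cvtColor(s['img'],cv2.COLOR_RGB2HSV);o=(hsv[:,:,0]<14)&(hsv[:,:,1]>110)&(s['img'][:,:,0]>140);o[:,:170]=0;o[:,235:]=0;o[:160]=0;o[232:]=0
for c in blobs(0,o): e=cv2.fitEllipse(c);print(e,ray(s,[e[0]],.019))
go((.4455,-.251,.12,-80),(.4455,-.251,.022,-80))
E
```

```text
((202.66114807128906, 196.48611450195312), (30.182043075561523, 30.604419708251953), 72.69284057617188) [[0.58589256 0.25706196 0.019     ]]
t 12.27 tcp [ 600.5 -161.6  139.4] [-1.7997e+02 -1.0000e-02 -8.0010e+01] F [-1.1 -0.   0.3] open 87.6 grip 0.0
[6.12, 16.82, 1.94, -0.03, -0.01, -0.01]
[6.12, 16.82, 11.74, -0.03, -0.01, -0.01]
```

View pics/p2.png

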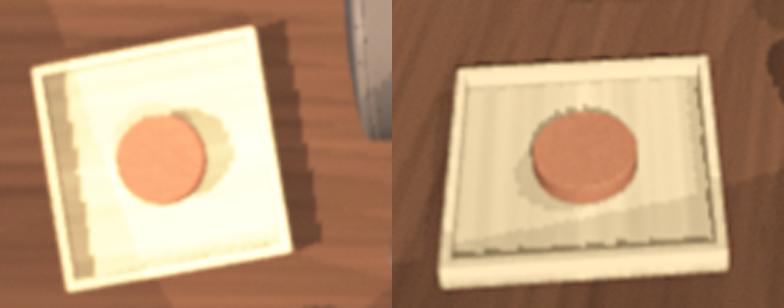

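To row units: 16.8 cm / 80 = 0.21, 15.5 cm / 80 = 0.1938.

Request:
send_rows --plan '[[[0.0188, 0.05, 0, 0, 0, 0], [0.0375, 0.1, 0, 0, 0, 0], [0.0563, 0.15, 0, 0, 0, 0], [0.0713, 0.1938, 0.0063, 0, 0, 0], [0.0763, 0.21, 0.0188, 0, 0, 0], [0.0763, 0.21, 0.0375, 0, 0, 0], [0.0763, 0.21, 0.05, 0, 0, 0], [0.0763, 0.21, 0.05, 0, 0, 0]]]'

```text
clock: 12.93
tool_pos: [0.4454, -0.2483, 0.0975]
orientation: [179.9, 0.1, -79.8]
force: [0.3, 0.8, 0.5]
opening: 0.0875
gripper_force: 0.0
```

Request:
send_rows --plan '[[[0, 0, 0, 0, 0, 0], [0, 0, 0, 0, 0, 0], [0, 0, 0, 0, 0, 0], [0, 0, 0, 0, 0, 0]]]'

```text
clock: 13.27
tool_pos: [0.4469, -0.2491, 0.0992]
orientation: [-180.0, -0.0, -79.8]
force: [-0.1, 0.3, -0.5]
opening: 0.0876
gripper_force: 0.0
```

```bash
python3 -c "
from h import *
go((.4455,-.251,.022,-80))
t=ctrl.snapshot('side');cv2.imwrite('pics/q1.png',cv2.resize(t['img'][130:240,290:430],None,fx=4,fy=4,interpolation=2)[:,:,::-1])"
```

```text
t 13.27 tcp [ 446.9 -249.1   99.2] [-1.7996e+02 -2.0000e-02 -7.9770e+01] F [-0.1  0.3 -0.5] open 87.6 grip 0.0
[0.16, 0.18, 7.72, -0.04, -0.02, 0.23]
```

View pics/q1.png

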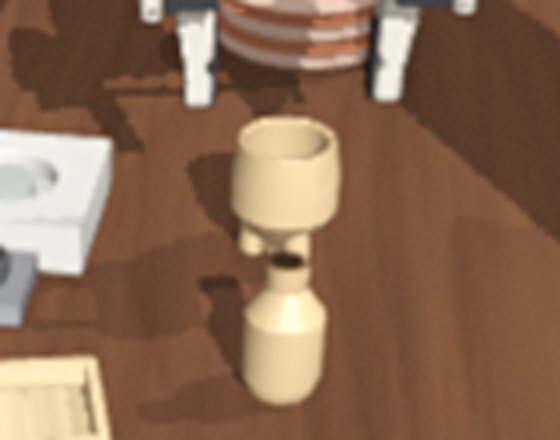

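To row units: 7.7 cm / 80 = 0.0963, 7.5 cm / 80 = 0.0938.

Request:
send_rows --plan '[[[0.0019, 0.0019, 0.015, 0, 0, 0], [0.0019, 0.0019, 0.0325, 0, 0, 0], [0.0019, 0.0019, 0.05, 0, 0, 0], [0.0019, 0.0019, 0.0663, 0, 0, 0], [0.0019, 0.0019, 0.0813, 0, 0, 0], [0.0019, 0.0019, 0.0938, 0, 0, 0], [0.0019, 0.0019, 0.0963, 0, 0, 0], [0.0019, 0.0019, 0.0963, 0, 0, 0]]]'

```text
clock: 13.98
tool_pos: [0.4446, -0.2511, 0.0213]
orientation: [179.9, 0.0, -79.8]
force: [0.3, 0.5, -0.3]
opening: 0.0879
gripper_force: 0.0
```

Request:
send_rows --plan '[[[0, 0, 0, 0, 0, 0], [0, 0, 0, 0, 0, 0], [0, 0, 0, 0, 0, 0], [0, 0, 0, 0, 0, 0], [0, 0, 0, 0, 0, 0], [0, 0, 0, 0, 0, 0]]]' --fingers 0

```text
clock: 14.48
tool_pos: [0.4454, -0.2512, 0.0222]
orientation: [-179.9, -0.0, -79.8]
force: [-0.7, -0.1, 4.4]
opening: 0.0596
gripper_force: 30.0
```

To row units: -4 cm / 80 = -0.05, -3 cm / 80 = -0.0375.

Request:
send_rows --plan '[[[0, 0, 0, 0, 0, 0], [0, 0, -0.0025, 0, 0, 0], [0, 0, -0.0063, 0, 0, 0], [0, 0, -0.0125, 0, 0, 0], [0, 0, -0.025, 0, 0, 0], [0, 0, -0.0375, 0, 0, 0], [0, 0, -0.05, 0, 0, 0], [0, 0, -0.05, 0, 0, 0]]]'

```text
clock: 15.15
tool_pos: [0.4465, -0.2515, 0.0645]
orientation: [-179.8, -0.1, -79.8]
force: [0.8, -0.6, -1.2]
opening: 0.0597
gripper_force: 30.0
```

```bash
python3 -c "
from h import *
go((.586,.2595,.13,-80))
t=ctrl.snapshot('side');cv2.imwrite('pics/q2.png',cv2.resize(t['img'][110:230,290:430],None,fx=4,fy=4,interpolation=2)[:,:,::-1])"
```

```text
t 15.15 tcp [ 446.5 -251.5   64.5] [-1.7978e+02 -1.0000e-01 -7.9790e+01] F [ 0.8 -0.6 -1.2] open 59.7 grip 30.0
[-47.81, -22.81, -6.55, -0.22, -0.1, 0.21]
```

View pics/q2.png

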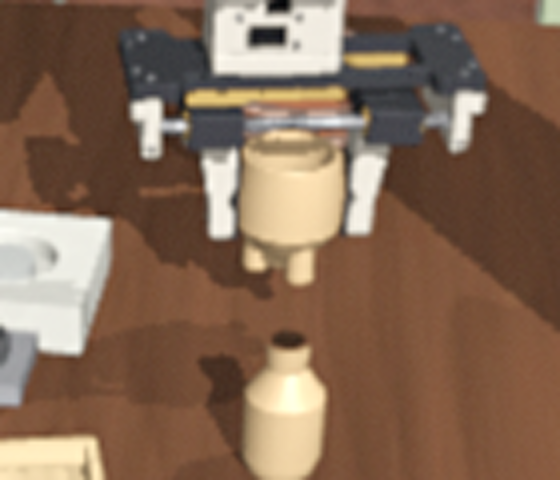

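To row units: -18 cm / 80 = -0.225, -6.5 cm / 80 = -0.0813.

Request:
send_rows --plan '[[[0, 0, -0.025, 0, 0, 0], [-0.0125, -0.0063, -0.05, 0, 0, 0], [-0.0375, -0.0175, -0.075, 0, 0, 0], [-0.075, -0.0363, -0.0813, 0, 0, 0], [-0.1125, -0.0538, -0.0813, 0, 0, 0], [-0.15, -0.0713, -0.0813, 0, 0, 0], [-0.1875, -0.09, -0.0813, 0, 0, 0], [-0.225, -0.1075, -0.0813, 0, 0, 0]]]'

```text
clock: 15.87
tool_pos: [0.4977, -0.0572, 0.1268]
orientation: [-180.0, 0.0, -79.8]
force: [0.3, -1.1, -1.2]
opening: 0.0599
gripper_force: 30.0
```

To row units: -23.5 cm / 80 = -0.2938, -21 cm / 80 = -0.2625.

Request:
send_rows --plan '[[[-0.0375, -0.0175, 0, 0, 0, 0], [-0.075, -0.0363, 0, 0, 0, 0], [-0.1125, -0.0538, 0, 0, 0, 0], [-0.15, -0.0713, 0, 0, 0, 0], [-0.1875, -0.09, 0, 0, 0, 0], [-0.225, -0.1075, 0, 0, 0, 0], [-0.2625, -0.125, 0, 0, 0, 0], [-0.2938, -0.14, 0, 0, 0, 0]]]'

```text
clock: 16.53
tool_pos: [0.5664, 0.1945, 0.1263]
orientation: [180.0, 0.0, -79.8]
force: [-0.2, 0.0, -1.2]
opening: 0.0599
gripper_force: 30.0
```

To row units: -5.8 cm / 80 = -0.0725, -1.2 cm / 80 = -0.015.

Request:
send_rows --plan '[[[-0.0313, -0.015, 0, 0, 0, 0], [-0.06, -0.0288, 0, 0, 0, 0], [-0.0688, -0.0325, 0.0063, 0, 0, 0], [-0.0725, -0.035, 0.0125, 0, 0, 0], [-0.0725, -0.035, 0.025, 0, 0, 0], [-0.0725, -0.035, 0.0375, 0, 0, 0], [-0.0725, -0.035, 0.0375, 0, 0, 0], [-0.0725, -0.035, 0.0375, 0, 0, 0]]]'

```text
clock: 17.2
tool_pos: [0.583, 0.2529, 0.0956]
orientation: [179.9, -0.1, -79.9]
force: [-0.2, 0.1, -0.6]
opening: 0.0597
gripper_force: 30.0
```

```bash
python3 -c "
from h import *
go((.586,.2595,.045,-80))"
```

```text
t 17.2 tcp [583.  252.9  95.6] [ 1.7988e+02 -7.0000e-02 -7.9870e+01] F [-0.2  0.1 -0.6] open 59.7 grip 30.0
[-0.61, -0.43, 5.06, 0.12, -0.07, 0.13]
```

To row units: 4.6 cm / 80 = 0.0575, 4 cm / 80 = 0.05.

Request:
send_rows --plan '[[[-0.0075, -0.005, 0.0125, 0, 0, 0], [-0.0075, -0.005, 0.025, 0, 0, 0], [-0.0075, -0.005, 0.0375, 0, 0, 0], [-0.0075, -0.005, 0.05, 0, 0, 0], [-0.0075, -0.005, 0.0575, 0, 0, 0], [-0.0075, -0.005, 0.0575, 0, 0, 0], [-0.0075, -0.005, 0.0575, 0, 0, 0], [-0.0075, -0.005, 0.0575, 0, 0, 0]]]'

```text
clock: 17.87
tool_pos: [0.5869, 0.2611, 0.051]
orientation: [-180.0, 0.0, -79.8]
force: [0.1, 0.2, -1.2]
opening: 0.0598
gripper_force: 30.0
```

```bash
python3 -c "
from h import *
go((.586,.2595,.0415,-80))
t=ctrl.snapshot('side');cv2.imwrite('pics/q3.png',cv2.resize(t['img'][240:400,180:350],None,fx=3.5,fy=3.5,interpolation=2)[:,:,::-1])"
```

```text
t 17.87 tcp [586.9 261.1  51. ] [-179.97    0.    -79.8 ] F [ 0.1  0.2 -1.2] open 59.8 grip 30.0
[0.15, 0.12, 0.95, -0.03, 0.0, 0.2]
```

View pics/q3.png

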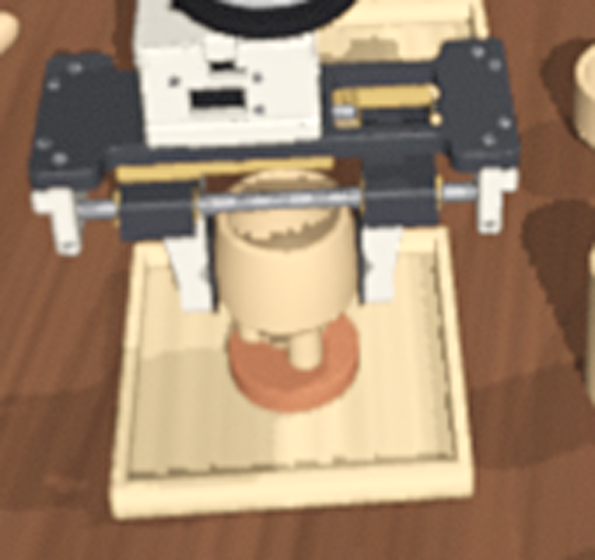

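```bash
python3 - <<'E'
from h import *
t=ctrl.snapshot('side');R=t["pose"][:3,:3].T
def pr(p): return cv2.projectPoints(np.array(p,float).reshape(1,3),cv2.Rodrigues(R)[0],-R@t["pose"][:3,3],t["K"],np.array([t["k1"],0,0,0,0.]))[0].ravel().round(1)
print("cup wide z.07",pr((.5869,.2611,.07)),"rim",pr((.5869,.2611,.1005)),"coaster",pr((.586,.2585,.019)),"dx1cm",pr((.596,.2585,.019)),"dy1cm",pr((.586,.2685,.019)))
hsv=cv2.cvtColor(t['img'],cv2.COLOR_RGB2HSV);o=(hsv[:,:,0]<13)&(hsv[:,:,1]>130)&(t['img'][:,:,0]>140);o[:330]=0;o[:,:240]=0;o[:,290:]=0;o[365:]=0
for c in blobs(0,o,50): print(cv2.boundingRect(c))
E
```

```text
cup wide z.07 [261.7 314.2] rim [260.8 299.1] coaster [264.  336.8] dx1cm [257.8 336.3] dy1cm [262.9 341.4]
(245, 331, 37, 26)
```

To row units: 0.95 cm / 80 = 0.0119, 0.9 cm / 80 = 0.0113.

Request:
send_rows --plan '[[[0.0019, 0, 0.0025, 0, 0, 0], [0.0019, 0, 0.005, 0, 0, 0], [0.0019, 0, 0.0075, 0, 0, 0], [0.0019, 0, 0.0094, 0, 0, 0], [0.0019, 0, 0.0106, 0, 0, 0], [0.0019, 0, 0.0113, 0, 0, 0], [0.0019, 0, 0.0119, 0, 0, 0], [0.0019, 0, 0.0119, 0, 0, 0]]]'

```text
clock: 18.63
tool_pos: [0.5869, 0.2595, 0.0414]
orientation: [-180.0, -0.0, -79.8]
force: [0.4, 0.4, -1.4]
opening: 0.0598
gripper_force: 30.0
```

To row units: 0.1 cm / 80 = 0.0013, 0.06 cm / 80 = 0.0008.

Request:
send_rows --plan '[[[0, 0, 0.0004, 0, 0, 0], [0, 0, 0.0008, 0, 0, 0], [0, 0, 0.0013, 0, 0, 0], [0, 0, 0.0013, 0, 0, 0]]]'

```text
clock: 18.97
tool_pos: [0.5869, 0.2595, 0.0413]
orientation: [-180.0, 0.0, -79.8]
force: [-3.7, -2.2, 7.2]
opening: 0.0593
gripper_force: 30.0
```

To row units: -0.05 cm / 80 = -0.0006.

Request:
send_rows --plan '[[[0, 0, -0.0006, 0, 0, 0], [0, 0, -0.0006, 0, 0, 0], [0, 0, -0.0006, 0, 0, 0], [0, 0, -0.0006, 0, 0, 0], [0, 0, -0.0006, 0, 0, 0]]]' --fingers 0.88

```text
clock: 19.38
tool_pos: [0.5869, 0.2595, 0.0406]
orientation: [180.0, -0.0, -79.8]
force: [-0.3, -0.3, 0.1]
opening: 0.0765
gripper_force: 0.0
```

To row units: -12 cm / 80 = -0.15, -11 cm / 80 = -0.1375.

Request:
send_rows --plan '[[[0, 0, -0.0125, 0, 0, 0], [0, 0, -0.0375, 0, 0, 0], [0, 0, -0.0625, 0, 0, 0], [0, 0, -0.1, 0, 0, 0], [0, 0, -0.1375, 0, 0, 0], [0.0375, 0.0188, -0.15, 0, 0, 0], [0.0875, 0.05, -0.15, 0, 0, 0], [0.1375, 0.0813, -0.15, 0, 0, 0]]]'

```text
clock: 20.05
tool_pos: [0.5464, 0.1496, 0.1623]
orientation: [-179.9, 0.1, -79.7]
force: [0.5, -0.7, 0.0]
opening: 0.0772
gripper_force: 0.0
```

To row units: 22.5 cm / 80 = 0.2813, 21 cm / 80 = 0.2625.

Request:
send_rows --plan '[[[0.0438, 0.02, 0, 0, 0, 0], [0.0875, 0.04, 0, 0, 0, 0], [0.1313, 0.0588, 0, 0, 0, 0], [0.175, 0.0775, 0, 0, 0, 0], [0.2188, 0.0963, 0, 0, 0, 0], [0.2625, 0.1125, 0, 0, 0, 0], [0.2813, 0.1188, 0, 0, 0, 0], [0.2813, 0.1188, 0, 0, 0, 0]]]' --fingers 1

```text
clock: 20.72
tool_pos: [0.4918, -0.0911, 0.1616]
orientation: [-180.0, -0.0, -80.0]
force: [1.1, 0.6, 0.2]
opening: 0.0877
gripper_force: 0.0
```

```bash
python3 - <<'E'
from h import *
s=ctrl.snapshot('top');t=ctrl.snapshot('side')
a=cv2.resize(s['img'][140:250,145:285],None,fx=2.8,fy=2.8,interpolation=2);b=cv2.resize(t['img'][285:395,195:335],None,fx=2.8,fy=2.8,interpolation=2)
cv2.imwrite('pics/p3.png',np.hstack([a,b])[:,:,::-1])
go((.4425,-.102,.11,-80),(.4425,-.102,.019,-80))
E
```

```text
t 20.82 tcp [492.8 -88.9 161.5] [-179.94   -0.    -79.92] F [ 1.5 -0.   0.5] open 87.8 grip 0.0
[0.41, 5.19, 5.14, -0.06, -0.0, 0.08]
[0.41, 5.2, 14.24, -0.06, -0.0, 0.08]
```

View pics/p3.png

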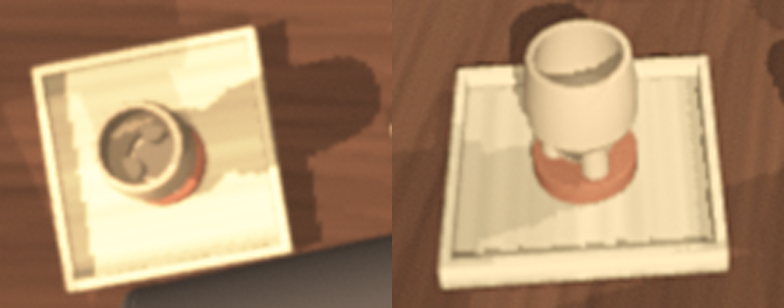

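To row units: 5.2 cm / 80 = 0.065, 5 cm / 80 = 0.0625.

Request:
send_rows --plan '[[[0.005, 0.0313, 0.0125, 0, 0, 0], [0.005, 0.0625, 0.025, 0, 0, 0], [0.005, 0.065, 0.0438, 0, 0, 0], [0.005, 0.065, 0.0625, 0, 0, 0], [0.005, 0.065, 0.0625, 0, 0, 0], [0.005, 0.065, 0.0625, 0, 0, 0], [0.005, 0.065, 0.0625, 0, 0, 0]]]'

```text
clock: 21.4
tool_pos: [0.4433, -0.1008, 0.1116]
orientation: [-180.0, -0.0, -79.7]
force: [0.6, -0.2, 0.5]
opening: 0.0874
gripper_force: 0.0
```

```bash
python3 -c "
from h import *
print(ray(ctrl.snapshot('top'),[[145+140/2.8,140+152/2.8]],.091))
go((.4425,-.102,.019,-80))"
```

```text
[[0.58198207 0.2570817  0.091     ]]
t 21.45 tcp [ 443.3 -100.9  111.7] [-1.7993e+02 -1.0000e-02 -7.9750e+01] F [ 0.1 -0.4  0. ] open 87.5 grip 0.0
[0.09, 0.11, 9.27, -0.07, -0.01, 0.25]
```

To row units: 9.2 cm / 80 = 0.115, 8.5 cm / 80 = 0.1063.

Request:
send_rows --plan '[[[0.0013, 0.0013, 0.015, 0, 0, 0], [0.0013, 0.0013, 0.0375, 0, 0, 0], [0.0013, 0.0013, 0.0625, 0, 0, 0], [0.0013, 0.0013, 0.0875, 0, 0, 0], [0.0013, 0.0013, 0.1063, 0, 0, 0], [0.0013, 0.0013, 0.115, 0, 0, 0], [0.0013, 0.0013, 0.115, 0, 0, 0], [0.0013, 0.0013, 0.115, 0, 0, 0]]]'

```text
clock: 22.12
tool_pos: [0.442, -0.1025, 0.0192]
orientation: [-180.0, -0.0, -79.8]
force: [-0.7, 0.3, 1.0]
opening: 0.0876
gripper_force: 0.0
```

Request:
send_rows --plan '[[[0, 0, 0, 0, 0, 0], [0, 0, 0, 0, 0, 0], [0, 0, 0, 0, 0, 0], [0, 0, 0, 0, 0, 0], [0, 0, 0, 0, 0, 0], [0, 0, 0, 0, 0, 0], [0, 0, 0, 0, 0, 0], [0, 0, 0, 0, 0, 0]]]' --fingers 0

```text
clock: 22.78
tool_pos: [0.4418, -0.1025, 0.0189]
orientation: [-180.0, -0.0, -79.8]
force: [0.1, 0.3, 1.1]
opening: 0.0412
gripper_force: 30.0
```

To row units: -7 cm / 80 = -0.0875, -6 cm / 80 = -0.075.

Request:
send_rows --plan '[[[0, 0, -0.0025, 0, 0, 0], [0, 0, -0.0063, 0, 0, 0], [0, 0, -0.0125, 0, 0, 0], [0, 0, -0.025, 0, 0, 0], [0, 0, -0.05, 0, 0, 0], [0, 0, -0.075, 0, 0, 0], [0, 0, -0.0875, 0, 0, 0], [0, 0, -0.0875, 0, 0, 0]]]'

```text
clock: 23.45
tool_pos: [0.4429, -0.1024, 0.0913]
orientation: [-179.7, -0.0, -79.8]
force: [0.4, -0.3, -2.4]
opening: 0.0414
gripper_force: 30.0
```

```bash
python3 -c "
from h import *
go((.5846,-.045,.09,-79))"
```

```text
t 23.45 tcp [ 442.9 -102.4   91.3] [-1.7975e+02 -1.0000e-02 -7.9790e+01] F [ 0.4 -0.3 -2.4] open 41.4 grip 30.0
[-3.14, -14.96, 0.19, -0.25, -0.02, -0.79]
```

To row units: -15 cm / 80 = -0.1875, -13.7 cm / 80 = -0.1713, -0.8 degrees / 90 = -0.0089.

Request:
send_rows --plan '[[[-0.0063, -0.025, 0, 0, 0, -0.0089], [-0.0125, -0.0625, 0, 0, 0, -0.0089], [-0.0213, -0.1, 0, 0, 0, -0.0089], [-0.0288, -0.1375, 0, 0, 0, -0.0089], [-0.0363, -0.1713, 0, 0, 0, -0.0089], [-0.0388, -0.1875, 0, 0, 0, -0.0089], [-0.0388, -0.1875, 0, 0, 0, -0.0089], [-0.0388, -0.1875, 0, 0, 0, -0.0089]]]'

```text
clock: 24.12
tool_pos: [0.583, -0.0454, 0.0872]
orientation: [179.9, 0.0, -79.0]
force: [-0.6, 0.2, -1.6]
opening: 0.0415
gripper_force: 30.0
```

To row units: 5 cm / 80 = 0.0625, 4.5 cm / 80 = 0.0563.

Request:
send_rows --plan '[[[0, 0, 0.0125, 0, 0, 0], [0, 0, 0.0275, 0, 0, 0], [0, 0, 0.0438, 0, 0, 0], [0, 0, 0.0563, 0, 0, 0], [0, 0, 0.0625, 0, 0, 0], [0, 0, 0.0625, 0, 0, 0], [0, 0, 0.0625, 0, 0, 0]]]'

```text
clock: 24.7
tool_pos: [0.5833, -0.0457, 0.0386]
orientation: [180.0, -0.0, -79.0]
force: [0.5, 0.3, -2.6]
opening: 0.0413
gripper_force: 30.0
```

```bash
python3 - <<'E'
from h import *
go((.5846,-.045,.024,-79))
s=ctrl.snapshot('top');t=ctrl.snapshot('side')
a=cv2.resize(s['img'][150:260,270:410],None,fx=2.8,fy=2.8,interpolation=2);b=cv2.resize(t['img'][190:300,230:370],None,fx=2.8,fy=2.8,interpolation=2)
cv2.imwrite('pics/p4.png',np.hstack([a,b])[:,:,::-1])
E
```

```text
t 24.7 tcp [583.3 -45.7  38.6] [ 1.7997e+02 -1.0000e-02 -7.9010e+01] F [ 0.5  0.3 -2.6] open 41.3 grip 30.0
[-0.05, -0.14, 1.46, 0.03, -0.01, -0.01]
```

View pics/p4.png

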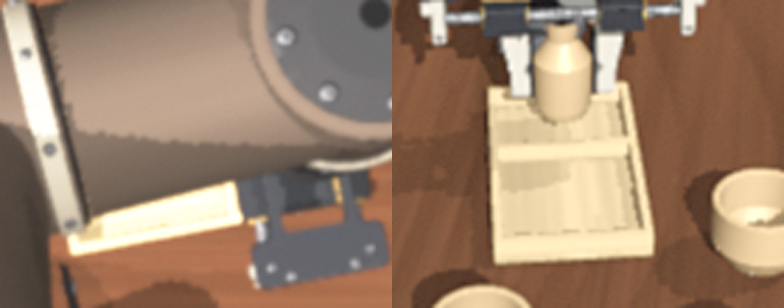

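To row units: 1.4 cm / 80 = 0.0175, 1.35 cm / 80 = 0.0169.

Request:
send_rows --plan '[[[0, -0.0013, 0.0038, 0, 0, 0], [0, -0.0013, 0.0075, 0, 0, 0], [0, -0.0013, 0.0113, 0, 0, 0], [0, -0.0013, 0.0138, 0, 0, 0], [0, -0.0013, 0.0156, 0, 0, 0], [0, -0.0013, 0.0169, 0, 0, 0], [0, -0.0013, 0.0175, 0, 0, 0], [0, -0.0013, 0.0175, 0, 0, 0]]]'

```text
clock: 25.47
tool_pos: [0.5845, -0.0454, 0.0246]
orientation: [180.0, -0.0, -79.0]
force: [-0.4, -0.3, -1.3]
opening: 0.0416
gripper_force: 30.0
```

To row units: 0.1 cm / 80 = 0.0013, 0.06 cm / 80 = 0.0008.

Request:
send_rows --plan '[[[0, 0, 0.0004, 0, 0, 0], [0, 0, 0.0008, 0, 0, 0], [0, 0, 0.0013, 0, 0, 0], [0, 0, 0.0013, 0, 0, 0]]]'

```text
clock: 25.8
tool_pos: [0.5847, -0.0453, 0.0239]
orientation: [-180.0, -0.0, -79.0]
force: [-0.9, 1.4, -0.3]
opening: 0.0413
gripper_force: 30.0
```

To row units: 0.1 cm / 80 = 0.0013, 0.06 cm / 80 = 0.0008.

Request:
send_rows --plan '[[[0, 0, 0.0004, 0, 0, 0], [0, 0, 0.0008, 0, 0, 0], [0, 0, 0.0013, 0, 0, 0], [0, 0, 0.0013, 0, 0, 0]]]'

```text
clock: 26.13
tool_pos: [0.5847, -0.0453, 0.0238]
orientation: [-180.0, -0.0, -79.0]
force: [-2.4, 1.4, 10.0]
opening: 0.0412
gripper_force: 30.0
```

To row units: -0.07 cm / 80 = -0.0009.

Request:
send_rows --plan '[[[0, 0, -0.0009, 0, 0, 0], [0, 0, -0.0009, 0, 0, 0], [0, 0, -0.0009, 0, 0, 0], [0, 0, -0.0009, 0, 0, 0], [0, 0, -0.0009, 0, 0, 0]]]' --fingers 0.7

```text
clock: 26.55
tool_pos: [0.5846, -0.0454, 0.0233]
orientation: [180.0, 0.0, -79.0]
force: [1.0, -0.7, -0.0]
opening: 0.061
gripper_force: 0.0
```

To row units: -11 cm / 80 = -0.1375, -9 cm / 80 = -0.1125.

Request:
send_rows --plan '[[[0, 0, -0.0125, 0, 0, 0], [0, 0, -0.0375, 0, 0, 0], [0, 0, -0.075, 0, 0, 0], [0, 0, -0.1125, 0, 0, 0], [0, 0, -0.1375, 0, 0, 0], [-0.0375, 0.0313, -0.1375, 0, 0, 0], [-0.075, 0.0625, -0.1375, 0, 0, 0], [-0.1125, 0.0938, -0.1375, 0, 0, 0]]]'

```text
clock: 27.22
tool_pos: [0.493, 0.029, 0.1342]
orientation: [-179.9, 0.0, -79.1]
force: [0.3, 0.8, -0.1]
opening: 0.0613
gripper_force: 0.0
```

To row units: -5.9 cm / 80 = -0.0738, -5 cm / 80 = -0.0625.

Request:
send_rows --plan '[[[-0.0375, 0.0313, 0, 0, 0, 0], [-0.0625, 0.0525, 0, 0, 0, 0], [-0.0738, 0.0613, 0.0125, 0, 0, 0], [-0.0738, 0.0613, 0.0375, 0, 0, 0], [-0.0738, 0.0613, 0.0625, 0, 0, 0], [-0.0738, 0.0613, 0.0625, 0, 0, 0], [-0.0738, 0.0613, 0.0625, 0, 0, 0]]]' --fingers 1

```text
clock: 27.8
tool_pos: [0.4341, 0.077, 0.0836]
orientation: [179.9, -0.1, -79.0]
force: [-0.2, -0.4, 0.6]
opening: 0.0873
gripper_force: 0.0
```

```bash
python3 -c "
from h import *
go((.434,.0775,.02,-79))"
```

```text
t 27.8 tcp [434.1  77.   83.6] [ 1.7992e+02 -5.0000e-02 -7.8990e+01] F [-0.2 -0.4  0.6] open 87.3 grip 0.0
[-0.06, -0.01, 6.36, 0.08, -0.05, 0.01]
```

To row units: 6.3 cm / 80 = 0.0788, -0.05 cm / 80 = -0.0006.

Request:
send_rows --plan '[[[-0.0006, 0, 0.0125, 0, 0, 0], [-0.0006, 0, 0.025, 0, 0, 0], [-0.0006, 0, 0.0438, 0, 0, 0], [-0.0006, 0, 0.0625, 0, 0, 0], [-0.0006, 0, 0.075, 0, 0, 0], [-0.0006, 0, 0.0788, 0, 0, 0], [-0.0006, 0, 0.0788, 0, 0, 0], [-0.0006, 0, 0.0788, 0, 0, 0]]]'

```text
clock: 28.47
tool_pos: [0.4351, 0.0781, 0.0214]
orientation: [-179.9, 0.0, -79.0]
force: [0.5, -0.0, 0.2]
opening: 0.0877
gripper_force: 0.0
```

Request:
send_rows --plan '[[[0, 0, 0, 0, 0, 0], [0, 0, 0, 0, 0, 0], [0, 0, 0, 0, 0, 0], [0, 0, 0, 0, 0, 0], [0, 0, 0, 0, 0, 0], [0, 0, 0, 0, 0, 0]]]' --fingers 0

```text
clock: 28.97
tool_pos: [0.4347, 0.078, 0.0209]
orientation: [-180.0, 0.0, -79.0]
force: [-1.6, 0.4, 6.1]
opening: 0.0661
gripper_force: 30.0
```

To row units: -7 cm / 80 = -0.0875, -6 cm / 80 = -0.075.

Request:
send_rows --plan '[[[0, 0, -0.0025, 0, 0, 0], [0, 0, -0.0063, 0, 0, 0], [0, 0, -0.0125, 0, 0, 0], [0, 0, -0.025, 0, 0, 0], [0, 0, -0.05, 0, 0, 0], [0, 0, -0.075, 0, 0, 0], [0, 0, -0.0875, 0, 0, 0], [0, 0, -0.0875, 0, 0, 0]]]'

```text
clock: 29.63
tool_pos: [0.4356, 0.0785, 0.0928]
orientation: [-179.8, 0.1, -79.0]
force: [0.3, 0.3, -0.5]
opening: 0.0662
gripper_force: 30.0
```

```bash
python3 -c "
from h import *
go((.5677,.0425,.09,-79))"
```

```text
t 29.63 tcp [435.6  78.5  92.8] [-1.7977e+02  8.0000e-02 -7.8990e+01] F [ 0.3  0.3 -0.5] open 66.2 grip 30.0
[6.06, -12.28, 0.32, -0.23, 0.08, 0.01]
```

To row units: -12.3 cm / 80 = -0.1538, -11.4 cm / 80 = -0.1425.

Request:
send_rows --plan '[[[0.0088, -0.0188, 0, 0, 0, 0], [0.025, -0.05, 0, 0, 0, 0], [0.0413, -0.0838, 0, 0, 0, 0], [0.0575, -0.1175, 0, 0, 0, 0], [0.07, -0.1425, 0, 0, 0, 0], [0.0763, -0.1538, 0, 0, 0, 0], [0.0763, -0.1538, 0, 0, 0, 0], [0.0763, -0.1538, 0, 0, 0, 0]]]'

```text
clock: 30.3
tool_pos: [0.5657, 0.0409, 0.0892]
orientation: [179.9, -0.0, -79.1]
force: [-0.8, 0.3, -1.7]
opening: 0.0661
gripper_force: 30.0
```

To row units: 5 cm / 80 = 0.0625, 4.3 cm / 80 = 0.0538.

Request:
send_rows --plan '[[[0, 0, 0.0125, 0, 0, 0], [0, 0, 0.025, 0, 0, 0], [0, 0, 0.0413, 0, 0, 0], [0, 0, 0.0538, 0, 0, 0], [0, 0, 0.0625, 0, 0, 0], [0, 0, 0.0625, 0, 0, 0], [0, 0, 0.0625, 0, 0, 0]]]'

```text
clock: 30.88
tool_pos: [0.5663, 0.0414, 0.04]
orientation: [179.9, -0.0, -79.0]
force: [0.6, -0.5, -1.1]
opening: 0.0663
gripper_force: 30.0
```

```bash
python3 -c "
from h import *
go((.5677,.0425,.026,-79))"
```

```text
t 30.88 tcp [566.3  41.4  40. ] [ 1.7994e+02 -2.0000e-02 -7.8990e+01] F [ 0.6 -0.5 -1.1] open 66.3 grip 30.0
[-0.08, -0.16, 1.4, 0.06, -0.02, 0.01]
```

To row units: 1.35 cm / 80 = 0.0169, 1.1 cm / 80 = 0.0138.

Request:
send_rows --plan '[[[0, -0.0013, 0.0038, 0, 0, 0], [0, -0.0013, 0.0075, 0, 0, 0], [0, -0.0013, 0.0113, 0, 0, 0], [0, -0.0013, 0.0138, 0, 0, 0], [0, -0.0013, 0.0156, 0, 0, 0], [0, -0.0013, 0.0169, 0, 0, 0], [0, -0.0013, 0.0169, 0, 0, 0]]]'

```text
clock: 31.47
tool_pos: [0.5676, 0.0415, 0.0267]
orientation: [180.0, -0.0, -79.0]
force: [0.4, 0.2, -1.2]
opening: 0.0662
gripper_force: 30.0
```

To row units: 0.1 cm / 80 = 0.0013, 0.06 cm / 80 = 0.0008.

Request:
send_rows --plan '[[[0, 0, 0.0004, 0, 0, 0], [0, 0, 0.0008, 0, 0, 0], [0, 0, 0.0013, 0, 0, 0], [0, 0, 0.0013, 0, 0, 0]]]'

```text
clock: 31.8
tool_pos: [0.5678, 0.0415, 0.0261]
orientation: [-180.0, 0.0, -79.0]
force: [-0.6, -0.2, -1.4]
opening: 0.0661
gripper_force: 30.0
```

To row units: 0.1 cm / 80 = 0.0013, 0.06 cm / 80 = 0.0008.

Request:
send_rows --plan '[[[0, 0, 0.0004, 0, 0, 0], [0, 0, 0.0008, 0, 0, 0], [0, 0, 0.0013, 0, 0, 0], [0, 0, 0.0013, 0, 0, 0]]]'

```text
clock: 32.13
tool_pos: [0.5678, 0.0415, 0.0259]
orientation: [-180.0, -0.0, -79.0]
force: [-4.0, -0.1, 10.1]
opening: 0.0659
gripper_force: 30.0
```

To row units: -0.07 cm / 80 = -0.0009.

Request:
send_rows --plan '[[[0, 0, -0.0009, 0, 0, 0], [0, 0, -0.0009, 0, 0, 0], [0, 0, -0.0009, 0, 0, 0], [0, 0, -0.0009, 0, 0, 0], [0, 0, -0.0009, 0, 0, 0]]]' --fingers 0.93

```text
clock: 32.55
tool_pos: [0.5677, 0.0415, 0.0255]
orientation: [180.0, -0.0, -79.0]
force: [-0.2, -0.0, 0.5]
opening: 0.081
gripper_force: 0.0
```

To row units: -15 cm / 80 = -0.1875, -13 cm / 80 = -0.1625.

Request:
send_rows --plan '[[[0, 0, -0.0125, 0, 0, 0], [0, 0, -0.0375, 0, 0, 0], [0, 0, -0.075, 0, 0, 0], [0, 0, -0.125, 0, 0, 0], [0, 0, -0.1625, 0, 0, 0], [0.05, 0.0125, -0.1875, 0, 0, 0], [0.1, 0.025, -0.1875, 0, 0, 0], [0.15, 0.0375, -0.1875, 0, 0, 0]]]'

```text
clock: 33.22
tool_pos: [0.5622, -0.0796, 0.1787]
orientation: [-179.7, -0.0, -78.9]
force: [1.2, 0.4, -1.0]
opening: 0.0813
gripper_force: 0.0
```

To row units: 20 cm / 80 = 0.25, 16 cm / 80 = 0.2.

Request:
send_rows --plan '[[[0.05, 0.0125, 0, 0, 0, 0], [0.1, 0.025, 0, 0, 0, 0], [0.15, 0.0375, 0, 0, 0, 0], [0.2, 0.05, 0, 0, 0, 0], [0.25, 0.0625, 0, 0, 0, 0], [0.25, 0.0625, 0, 0, 0, 0], [0.25, 0.0625, 0, 0, 0, 0], [0.25, 0.0625, 0, 0, 0, 0]]]'

```text
clock: 33.88
tool_pos: [0.55, -0.2853, 0.1759]
orientation: [180.0, 0.0, -79.1]
force: [-0.2, 0.6, -0.5]
opening: 0.0811
gripper_force: 0.0
```

```bash
python3 - <<'E'
from h import *
s=ctrl.snapshot('top');t=ctrl.snapshot('side')
a=cv2.resize(s['img'][140:310,150:420],None,fx=1.5,fy=1.7,interpolation=2);b=cv2.resize(t['img'][190:400,200:400],(390,289),interpolation=2)
cv2.imwrite('pics/f.png',np.hstack([a,b])[:,:,::-1])
o=ctrl.get_obs();print(o['clock'],o['tool_pos'],o['force'])
E
```

```text
33.9833 [ 0.5504445  -0.28413332  0.17603346] [-0.46420838  0.20814717 -0.00657542]
```

View pics/f.png

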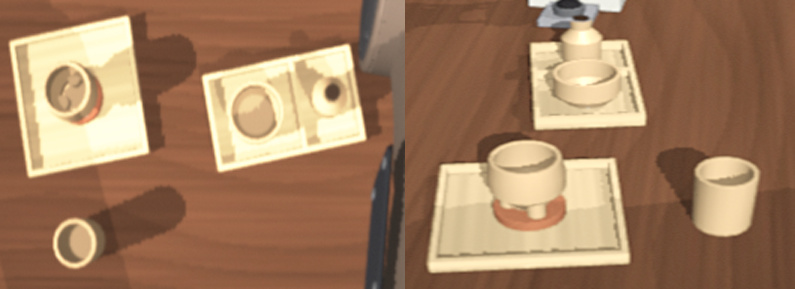

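The final picture shows the cup upright on the coaster in the square tray (about 75,90). The bowl (258,110) and vase (330,95) stand upright in their bays, and the tumbler (78,243) has not moved.

```bash
python3 -c "
from plant import ctrl
print(ctrl.close_job())"
```

```text
the job is handed in; nothing more can be done
None
```

Both kits are made up and the job was handed in at about 34 s: the coaster lies in the square tray with the cup upright on it, the vase and bowl stand upright in their bays, and the tumbler was left alone.

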